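Shut the nail-tip tub with the lid that fits

TASK

Shut the one white tub on the steel tray that is still open: only one of the three look-alike lids fits it, so try them on until you find it, and press that one down until it snaps fully home, flat on the rim. Lay any lid that does not fit back down flat on the table, knob up, and do not knock over or push aside the other things on the table.

Things in the scene. Friction and masses are not known exactly. Their poses are not given: they have to be found in the camera images.
- open_tub_mouth (a point): white plastic tub, the one of the three that is open; a different one of them each time. 90 x 78 mm outside (x by y), 60 mm tall, fixed on the tray. This point: centre of its mouth, level with the rim's top (64 mm above the table); x along the 90 mm side, z up. The mouth is a rectangle through a rim 16 mm deep and has one of three sizes, not told: 74 x 42, 67 x 49 or 60 x 56 mm (x by y)
- tray: flat steel tray 115 x 300 mm (x by y), 4 mm thick, fixed; origin at the centre of its underside, on the table. Three tubs stand on it in a row along y, at y = -96, 0 and 96 mm; two are already shut (firmly, not to be opened), the tops of their lids' knobs 93 mm above the table; the third is the open one
- lid_a_mid (a point): loose white plastic lid; the three lids a, b, c look the same from above. This point: on its axis, half-way up its 43 mm height. From its underside up: a rectangular plug 0-14 mm, a flat plate 94 x 82 mm (x by y) at 14-19 mm, a square knob 20 x 20 mm (faces along x and y) at 19-43 mm. Starts lying flat, plug down, z up. Half a turn about z makes no difference. 60 to 130 g
- lid_b_mid (a point): as lid_a_mid, another lid. The lids' plugs differ: 71.5 x 39.5, 64.5 x 46.5 or 57.5 x 53.5 mm (x by y), hidden under the plate; which lid has which is not told. Each plug's lowest 3 mm slopes in by 1.5 mm a side as a lead-in, then comes a 4 mm lip, then a groove on its +x and -x sides
- lid_c_mid (a point): as lid_a_mid, another lid. A lid that does not fit stops with its plug on the rim, plate 14 mm above it; the one that fits enters and, let go, rests with its plate about 10 mm above the rim on two sprung noses in the mouth. It has 1.25 mm of play all round, its x along the tub's x either way round, and needs about 10 N straight down to snap home, plate on the rim
- file_stand: clear square stand full of nail files, 90 x 75 mm (x by y), fixed, 190 mm tall to the tips of the files; origin at the centre of its underside
- pump_mid (a point): bystander, loose: clear pump bottle, r 20 mm, 142 mm tall with its spout, this point on its axis 70 mm up; the spout reaches 25 mm to its +x
- primer_mid (a point): bystander, loose: green bottle, r 19 mm, 130 mm tall, this point on its axis 65 mm up
- polish_mid (a point): bystander, loose: small amber bottle with a black cap, r 16 mm, 72 mm tall, this point on its axis 35 mm up
- polish2_mid (a point): bystander, loose: small clear bottle with a black cap, r 16 mm, 72 mm tall, this point on its axis 35 mm up
- dish_mid (a point): bystander, loose: small glass bowl, r 24 mm, 32 mm tall, this point on its axis half-way up
- buffer_mid (a point): bystander, loose: grey buffing block 90 x 28 x 28 mm, this point at its centre
- file_box_mid (a point): bystander, loose: white carton 100 x 60 x 50 mm, this point at its centre
Not all that is in view belongs to the job. What is shaped like the part that bears lid_a_mid but red is not meant.

How it is judged:
By the outcome, as a careful person would: the job done as asked, in the order asked, and still so for the second after the job is handed in, with the robot touching nothing.
It also fails if it takes over 72 s, if anything falls off the work surface, if the arm or the gripper's body presses on something with over 40 N, if the wrist force passes 120 N, or if a joint passes its speed limit or range.

ROBOT

A 6-joint arm with a two-finger parallel gripper is mounted at the origin on the work surface. World frame = base frame: x ahead of the robot, y to its left, z up, the work surface at z = 0. Lengths are in m, angles in rad, forces in N, time in s.
With the tool pointing down it reaches from about 0.25 to 0.8 m from the base axis. Payload 3.9 kg.
Tool frame: the origin (TCP) lies at the very end of the fingers, on their centre line; the grasp point (between the pads) lies 19 mm behind it (grip_point_offset is the distance from the TCP to the grasp point, in m); z points along the fingers, y is the line along which they close (so a half turn about z gives the same grasp; the last joint's range is limited). The gripper opens to 85 mm and grips with 20 to 120 N. Pads are 22 mm wide; open, the fingers measure 114 mm over their backs; the gripper's body (76 mm by 85 mm) begins 54 mm behind the grasp point. The pads swing forward as they close: fully open they stand 13 mm farther back than shut.
Start: joints at [0, 0.26, -0.138, 1.173, 0, 1.571], TCP at [0.525, -0, 0.231] pointing down, gripper open.
Joint ranges: [-2.78, 2.78], [-0.83, 1.72], [-1.28, 1.37], [-1.9, 2.12], [-1.57, 1.48], [-3.14, 3.14]. Speed limits (rad/s): [2.57, 2.57, 3.14, 3.14, 3.14, 3.14].

INTERFACE

Orientations are given as a unit quaternion [w, x, y, z].
In Python, from bench import * gives the robot as it stands.
- The arm moves only by the shell command python3 -m creep 'ROWS'. ROWS is JSON, a list of rows, each an object with "translation": the shift along the world's x, y, z in m, a list of three; "delta_rot": the turn, a rotation vector about the world's x, y, z in degrees, a list of three; "grip": the closure, from 0 (fully open) to 1 (shut). A call has 1 to 20 rows; each row is the pose to reach, as a shift and turn from the pose commanded when the call began; what a row does not reach only later rows make up. A row lasts 1/10 s, in which the tool goes at most 50 mm and 8.59 degrees, less where a joint would pass 70% of its speed; a pose out of reach is approached as far as the arm can. A call with a gripper value outside its range is refused whole. The fingers move at their own pace and stop on an object; the grip force is fixed at half the most. Time passes only in rows, so rows that repeat a pose let the fingers close. It gives the time, the measured TCP pose, the force, the opening and the grip force at its end, in the units of the state.
- get_state(): the state, without advancing time (a new reading comes with each control period).
- camera(name): name is "scene" or "side" or "wrist"; returns a dict with "frame" (480x640x3 uint8, red, green, blue), "z_map" (480x640 float32, m along the optical axis (not along the pixel's ray), 0 where there is no reading), "camera_matrix" (3x3 intrinsics, pixels), "k1" (the pictures are not rectified: a ray, as slopes to the right and down, at radius r is drawn at 1 + k1 r^2 times it, then the intrinsics apply), "T" (4x4, takes a point from camera to world coordinates). Camera axes: x right, y up, looking along -z (the intrinsics and any distortion apply to the point x, -y, -z); pixel columns grow to the right and rows downward; lengths in m; the calibration is good to about 2 mm. A picture is of the moment at which its call begins.
- job_done(): hands the job in; it is judged then, once.
The state is a dict: "clock": time; "joint_positions": joint angles; "joint_velocities": joint speeds; "tau": joint torques, N m; "eef_pos": TCP position; "orientation": TCP orientation; "contact_force": force on the tool from outside, world axes, zero at the start; "ft_torque": the same for the moment, N m; "grip_width": opening from 0.0 (shut) to 1.0 (fully open); "gripper_force": force on a finger pad.
Only numpy, scipy, OpenCV 4.12 (cv2) and the standard library are available. Lean on these libraries where they do the work, as an engineer would, in place of code of your own. Each camera call takes 0.05 s, during which the arm holds its last target. There are 200 camera calls.

## Working session

There is one attempt and no reset: what is moved stays moved. The work goes in short steps, Python scripts to look and compute and a shell command to move; the robot and the scene stay as the last step left them, time stands still between calls to the robot, and variables do not carry over. Pictures are saved under pics/ and viewed, at most 10 in all, crops included, and the job is handed in when it is done.

```bash
mkdir -p pics
cat > h.py <<'E'
from bench import *
import numpy as np, cv2
def snap(n,f=None):
    c=camera(n)
    if f: cv2.imwrite('pics/'+f,c['frame'][:,:,::-1])
    return c
def rays(c,uv):
    K=np.array(c['camera_matrix']);T=np.array(c['T'])
    uv=np.atleast_2d(np.array(uv,float))
    p=cv2.undistortPoints(uv.reshape(-1,1,2),K,np.array([c['k1'],0,0,0.])).reshape(-1,2)
    d=np.c_[p[:,0],-p[:,1],-np.ones(len(p))]
    return T[:3,3],d@T[:3,:3].T
def onplane(c,uv,z):
    o,d=rays(c,uv); return o+d*((z-o[2])/d[:,2])[:,None]
def cloud(c):
    v,u=np.mgrid[0:480,0:640]
    o,d=rays(c,np.c_[u.ravel(),v.ravel()])
    return (o+d*c['z_map'].reshape(-1,1)).reshape(480,640,3)
E
python3 - <<'E'
from h import *
a=snap('scene','scene.png'); b=snap('side','side.png')
for c in(a,b): print(np.round(c['T'],3).tolist(),c['camera_matrix'],c['k1'],(c['z_map']>0).mean())
s=get_state(); print(s['clock'],s['eef_pos'],s['orientation'])
E
```

```text
[[0.467, -0.491, 0.735, 1.271], [0.884, 0.239, -0.402, -0.52], [0.022, 0.838, 0.546, 0.647], [0.0, 0.0, 0.0, 1.0]] [[489.3565069    0.         315.54078088]
 [  0.         489.3565069  231.75017361]
 [  0.           0.           1.        ]] 0.04103062891956394 0.9961263020833333
[[-0.93, 0.174, -0.324, 0.08], [-0.368, -0.462, 0.807, 0.891], [-0.009, 0.87, 0.493, 0.687], [0.0, 0.0, 0.0, 1.0]] [[471.81359463   0.         315.57595513]
 [  0.         471.81359463 240.00855232]
 [  0.           0.           1.        ]] -0.10850261889876843 0.9947428385416667
0.1 [5.24376167e-01 1.22243107e-05 2.30520280e-01] [-6.41133359e-04  7.07105532e-01  7.07107447e-01 -6.43655322e-04]
```

View pics/scene.png

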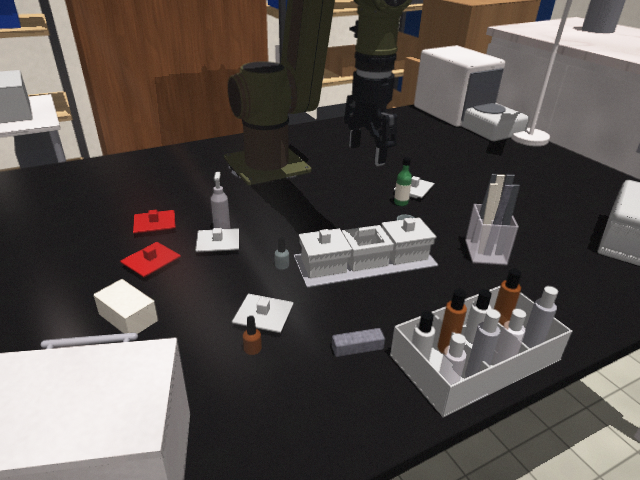

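View pics/side.png

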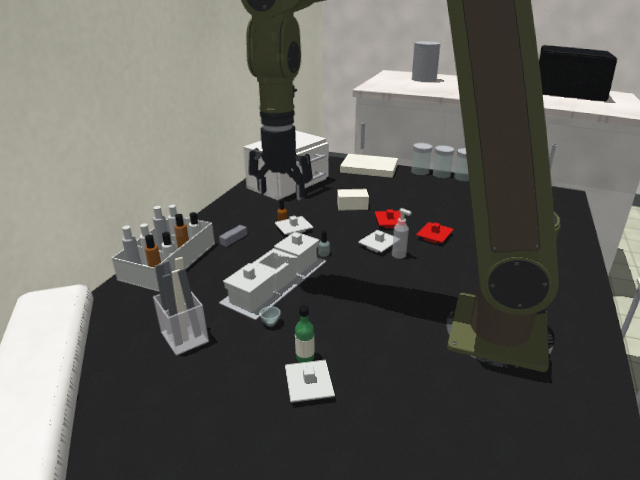

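The scene view shows the open tub in the middle of the tray at (368,240). The white lids are at (218,238), (263,310) and (415,186). The red look-alikes at (155,220) and (151,258) are not meant. Side view: white lids at (380,240), (294,225) and (309,380).

Run:
```python
from h import *
def rect(P):
    P=P[:,:2].astype(np.float32)
    (c,s,a)=cv2.minAreaRect(P*1000); return np.round(c,1),np.round(s,1),round(a,1)
for n in('scene','side'):
    c=camera(n); X=cloud(c); f=c['frame'].astype(int)
    white=(f.min(2)>110)&(f.max(2)-f.min(2)<40)
    for nm,lo,hi,amin in(('plate',.012,.0225,150),('knob',.036,.047,15),('rim/lid',.055,.074,150),('tubknob',.085,.097,15)):
        m=(white&(X[...,2]>lo)&(X[...,2]<hi)&(X[...,0]>.15)&(X[...,0]<1)).astype(np.uint8)
        k,l,st,ce=cv2.connectedComponentsWithStats(m)
        for i in range(1,k):
            if st[i,4]>amin:
                P=X[l==i]; print(n,nm,np.round(ce[i]),st[i,4],'z%.4f'%np.median(P[:,2]),np.round(np.median(P,0)[:2],3),*rect(P))
```

```text
scene plate [531. 135.] 349 z0.0181 [0.213 0.884] [209.8 894.4] [ 99.4 125.3] 4.3
scene plate [421. 188.] 247 z0.0186 [0.356 0.303] [350.3 306.7] [ 47.  102.5] 30.8
scene plate [218. 240.] 765 z0.0190 [ 0.36  -0.277] [ 353.5 -272.5] [92.4 85.4] 70.0
scene plate [487. 255.] 162 z0.0168 [0.675 0.241] [657.9 238.5] [101.1  52.2] 14.9
scene plate [264. 313.] 1281 z0.0190 [ 0.628 -0.274] [ 621.9 -272.8] [94.4 83.7] 47.9
scene plate [136. 324.] 181 z0.0171 [ 0.549 -0.489] [ 548.  -490.4] [72.5 35.2] 79.7
scene plate [502. 382.] 432 z0.0171 [0.945 0.004] [944.7  16.8] [  3.2 257.6] 0.1
scene knob [519. 126.] 37 z0.0404 [0.169 0.87 ] [169.8 868.6] [64.5 10.8] 88.2
scene knob [415. 178.] 32 z0.0419 [0.338 0.296] [337.8 297.1] [19. 22.] 48.3
scene knob [404. 192.] 43 z0.0409 [0.389 0.221] [387.5 223. ] [30.1 10. ] 71.1
scene knob [217. 231.] 61 z0.0419 [ 0.356 -0.272] [ 352.9 -271.4] [18.  25.3] 70.0
scene knob [484. 247.] 89 z0.0415 [0.669 0.227] [668.4 229.3] [47.2 22.2] 34.3
scene knob [282. 253.] 40 z0.0379 [ 0.493 -0.177] [ 489.7 -175.8] [25.7 15.7] 65.5
scene knob [493. 300.] 23 z0.0421 
[... 4238 characters left out ...]
[ 0.91  -0.065] [910.8 -64.9] [14.5 32.1] 75.7
side tubknob [401. 228.] 60 z0.0893 [ 0.281 -0.227] [ 281.8 -228.1] [32.7 19.8] 10.5
side tubknob [296. 236.] 39 z0.0905 [ 0.529 -0.088] [527.6 -90.1] [22.4 20.1] 82.3
side tubknob [142. 237.] 21 z0.0888 [0.911 0.06 ] [910.4  60.9] [ 8.6 22. ] 66.6
side tubknob [248. 269.] 62 z0.0923 [0.568 0.099] [569.3  96.9] [20.5 19.2] 77.6
side tubknob [163. 314.] 47 z0.0914 [0.649 0.31 ] [660.1 302.9] [ 3.7 83.2] 59.0
side tubknob [180. 311.] 38 z0.0898 [0.624 0.286] [625.9 290.2] [29.2  5.9] 67.4
side tubknob [198. 310.] 23 z0.0908 [0.59  0.271] [590.5 269.7] [10.9  6.4] 37.9
side tubknob [183. 316.] 44 z0.0916 [0.609 0.3  ] [608.  299.2] [20.3  5. ] 50.2
```

Run:
```python
from h import *
c=snap('wrist','w0.png'); X=cloud(c)
print(np.round(c['T'],3).tolist())
f=c['frame'].astype(int); white=(f.min(2)>110)&(f.max(2)-f.min(2)<40)
for lo,hi in((.06,.067),(.0675,.073),(.088,.097)):
    m=(white&(X[...,2]>lo)&(X[...,2]<hi)).astype(np.uint8)
    k,l,st,ce=cv2.connectedComponentsWithStats(m)
    for i in range(1,k):
        if st[i,4]>100:
            P=X[l==i]; print(lo,np.round(ce[i]),st[i,4],np.round(np.median(P,0),4),cv2.minAreaRect(P[:,:2].astype(np.float32)*1000))
# tall things: union of points from scene+side above table, by neighbourhood
S=np.concatenate([cloud(camera(n)).reshape(-1,3) for n in('scene','side')])
for nm,x,y,lo in(('pump',.287,-.237,.03),('spout',.287,-.237,.12),('primer',.385,.235,.03),('polish',.68,-.29,.024),('polish2',.49,-.177,.024)):
    P=S[(np.hypot(S[:,0]-x,S[:,1]-y)<.05)&(S[:,2]>lo)&(S[:,2]<.16)]
    if nm in('pump',): P=P[P[:,2]<.1]
    print(nm,len(P),np.round(np.percentile(P,[3,50,97],axis=0),3).tolist())
```

```text
[[1.0, 0.0, 0.001, 0.525], [-0.001, 0.947, 0.321, 0.082], [-0.001, -0.321, 0.947, 0.375], [0.0, 0.0, 0.0, 1.0]]
0.06 [364. 208.] 5098 [0.5562 0.0145 0.0653] ((550.9140014648438, 0.10218429565429688), (90.88536071777344, 78.26229858398438), 78.14784240722656)
0.0675 [389.  89.] 13728 [0.5694 0.0985 0.0702] ((570.295166015625, 94.33241271972656), (94.30309295654297, 82.31009674072266), 78.22268676757812)
0.0675 [334. 314.] 7685 [ 0.531  -0.0847  0.0702] ((530.7471923828125, -93.30728149414062), (94.26605224609375, 81.66905975341797), 77.74322509765625)
0.0675 [636. 323.] 116 [ 0.8063 -0.0998  0.0708] ((808.951416015625, -95.12869262695312), (9.813531875610352, 32.216346740722656), 1.4770056009292603)
0.088 [394.  91.] 910 [0.5702 0.0947 0.0942] ((570.2547607421875, 94.45834350585938), (20.379241943359375, 20.069496154785156), 77.10643768310547)
0.088 [334. 332.] 534 [ 0.5308 -0.0915  0.0938] ((530.9180297851562, -92.92471313476562), (20.330415725708008, 20.001869201660156), 78.68377685546875)
pump 797 [[0.266, -0.26, 0.032], [0.295, -0.235, 0.067], [0.306, -0.219, 0.097]]
spout 138 [[0.261, -0.247, 0.122], [0.283, -0.237, 0.138], [0.294, -0.225, 0.143]]
primer 1143 [[0.354, 0.209, 0.033], [0.373, 0.235, 0.076], [0.391, 0.25, 0.13]]
polish 488 [[0.635, -0.333, 0.026], [0.687, -0.319, 0.039], [0.698, -0.275, 0.072]]
polish2 444 [[0.471, -0.186, 0.025], [0.489, -0.168, 0.043], [0.513, -0.129, 0.071]]
```

View pics/w0.png

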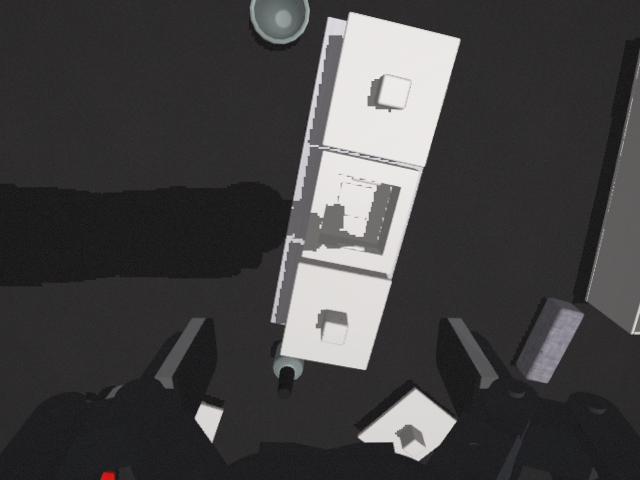

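The wrist view shows the open mouth at about (365,215) between the two shut tubs at (390,90) and (334,315). The tubs' long sides run along the row, so a lid's x has to point at about 78°. The white lid at (408,435), scene (263,310), is the first to try, and I'll confirm it in an enlarged crop from the hover.

```bash
python3 -m creep '[{"translation":[0.048,-0.136,0],"delta_rot":[0,0,-21],"grip":0.5},{"translation":[0.048,-0.136,0],"delta_rot":[0,0,-21],"grip":0.5},{"translation":[0.048,-0.136,0],"delta_rot":[0,0,-21],"grip":0.5},{"translation":[0.097,-0.272,0],"delta_rot":[0,0,-42],"grip":0.5},{"translation":[0.097,-0.272,0],"delta_rot":[0,0,-42],"grip":0.5},{"translation":[0.097,-0.272,0],"delta_rot":[0,0,-42],"grip":0.5},{"translation":[0.097,-0.272,0],"delta_rot":[0,0,-42],"grip":0.5},{"translation":[0.097,-0.272,0],"delta_rot":[0,0,-42],"grip":0.5},{"translation":[0.097,-0.272,0],"delta_rot":[0,0,-42],"grip":0.5}]'
cat > lid.py <<'E'
from h import *
import sys
c=camera('wrist'); X=cloud(c); f=c['frame'].astype(int); white=(f.min(2)>90)&(f.max(2)-f.min(2)<40)
s=get_state(); print('tcp',np.round(s['eef_pos'],4),'psi',np.round(np.degrees(2*np.arctan2(s['orientation'][1],s['orientation'][2]))-90,1))
zo=float(sys.argv[2]) if len(sys.argv)>2 else 0
for nm,lo,hi in(('plate',.012,.024),('knob',.036,.048)):
    m=(white&(X[...,2]>lo+zo)&(X[...,2]<hi+zo)).astype(np.uint8)
    k,l,st,ce=cv2.connectedComponentsWithStats(m)
    for i in range(1,k):
        P=X[l==i]
        if st[i,4]>150 and np.hypot(*(P.mean(0)-s['eef_pos'])[:2])<.09: print(nm,np.round(ce[i]),np.round(np.median(P[:,2]),4),np.round(cv2.minAreaRect(P[:,:2].astype(np.float32)*1000)[0],1),[np.round(q,1) for q in cv2.minAreaRect(P[:,:2].astype(np.float32)*1000)[1:]])
if sys.argv[1]!='-': cv2.imwrite('pics/'+sys.argv[1],cv2.resize(c['frame'][80:400,120:520,::-1],(600,480)))
E
python3 lid.py w_lid2.png
```

```text
clock: 1.25
eef_pos: [0.6216, -0.271, 0.2312]
orientation: [-0.001, 0.913, 0.407, -0.0]
contact_force: [-0.2, 0.8, 0.4]
grip_width: 0.495
gripper_force: 0.0
tcp [ 0.6216 -0.2706  0.2315] psi 41.9
plate [328. 200.] 0.0203 [ 622.2 -272.7] [array([93.8, 82.2]), np.float64(47.8)]
knob [328. 209.] 0.0441 [ 622.4 -272.8] [array([20.3, 19.4]), np.float64(47.8)]
```

View pics/w_lid2.png

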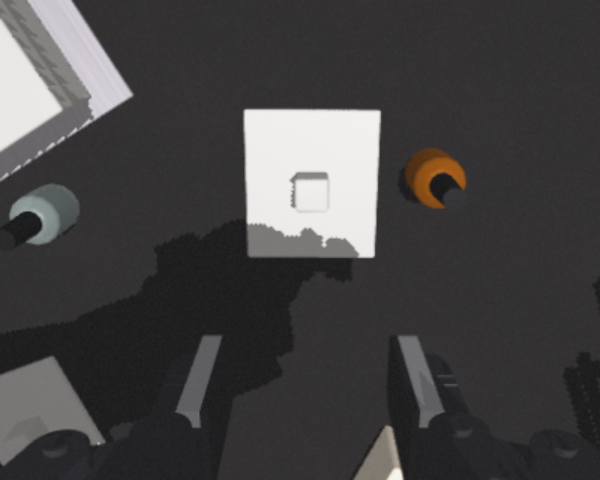

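The crop shows the white lid at crop (312,190) with the amber bottle about 55 mm to its right at (437,180). It is the white plate with a square knob at z 44 mm, so it is the right kind of part. I'll descend and grip.

```bash
python3 -m creep '[{"translation":[0.001,-0.002,-0.05],"delta_rot":[0,0,0],"grip":0.5},{"translation":[0.001,-0.002,-0.1],"delta_rot":[0,0,0],"grip":0.5},{"translation":[0.001,-0.002,-0.15],"delta_rot":[0,0,0],"grip":0.5},{"translation":[0.001,-0.002,-0.18],"delta_rot":[0,0,0],"grip":0.5},{"translation":[0.001,-0.002,-0.2],"delta_rot":[0,0,0],"grip":0.5},{"translation":[0.001,-0.002,-0.207],"delta_rot":[0,0,0],"grip":0.5},{"translation":[0.001,-0.002,-0.207],"delta_rot":[0,0,0],"grip":0.5}]' && python3 -m creep '[{"translation":[0,0,0],"delta_rot":[0,0,0],"grip":1},{"translation":[0,0,0],"delta_rot":[0,0,0],"grip":1},{"translation":[0,0,0],"delta_rot":[0,0,0],"grip":1},{"translation":[0,0,0],"delta_rot":[0,0,0],"grip":1},{"translation":[0,0,0],"delta_rot":[0,0,0],"grip":1},{"translation":[0,0,0],"delta_rot":[0,0,0],"grip":1},{"translation":[0,0,0],"delta_rot":[0,0,0],"grip":1}]'
```

```text
clock: 2.0
eef_pos: [0.6224, -0.2725, 0.024]
orientation: [-0.001, 0.913, 0.407, -0.001]
contact_force: [-0.2, 0.8, 0.8]
grip_width: 0.501
gripper_force: 0.0
clock: 2.7
eef_pos: [0.6246, -0.2745, 0.0267]
orientation: [0.001, 0.914, 0.407, 0.002]
contact_force: [-0.8, 0.6, 6.6]
grip_width: 0.21
gripper_force: 61.9
```

```bash
python3 -m creep '[{"translation":[0,0,0.02],"delta_rot":[0,0,0],"grip":1},{"translation":[0,0,0.06],"delta_rot":[0,0,0],"grip":1},{"translation":[0,0,0.11],"delta_rot":[0,0,0],"grip":1},{"translation":[0,0,0.16],"delta_rot":[0,0,0],"grip":1},{"translation":[-0.01,0.04,0.17],"delta_rot":[0,0,6],"grip":1},{"translation":[-0.023,0.088,0.17],"delta_rot":[0,0,12],"grip":1},{"translation":[-0.036,0.136,0.17],"delta_rot":[0,0,18],"grip":1},{"translation":[-0.049,0.184,0.17],"delta_rot":[0,0,24],"grip":1},{"translation":[-0.062,0.23,0.17],"delta_rot":[0,0,30],"grip":1},{"translation":[-0.072,0.273,0.17],"delta_rot":[0,0,30.3],"grip":1},{"translation":[-0.072,0.273,0.17],"delta_rot":[0,0,30.3],"grip":1},{"translation":[-0.072,0.273,0.17],"delta_rot":[0,0,30.3],"grip":1},{"translation":[-0.072,0.273,0.17],"delta_rot":[0,0,30.3],"grip":1}]'; python3 lid.py w_hold.png 0.172
```

```text
clock: 4.0
eef_pos: [0.5514, -0.0018, 0.1946]
orientation: [0.0, 0.776, 0.631, 0.0]
contact_force: [-0.2, 0.7, -1.6]
grip_width: 0.217
gripper_force: 60.9
tcp [ 0.5515 -0.0022  0.1945] psi 11.8
plate [326. 264.] 0.1882 [553.1   5.7] [array([77.6, 82.4]), np.float64(78.2)]
plate [326. 381.] 0.1882 [543.8 -38.4] [array([21.8, 24.7]), np.float64(78.6)]
knob [326. 338.] 0.212 [551.4  -2.3] [array([20.8, 18.2]), np.float64(77.7)]
```

View pics/w_hold.png

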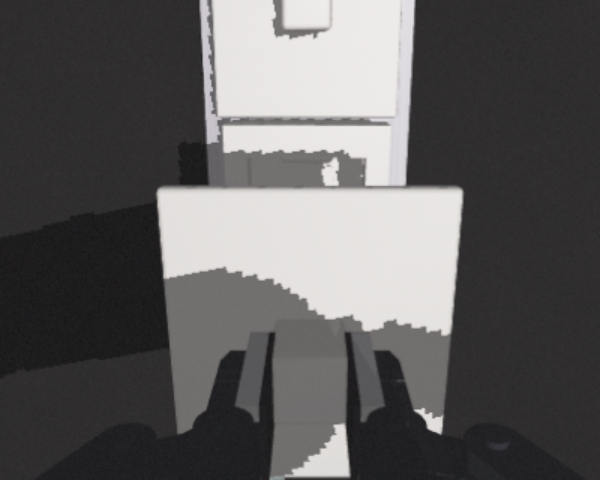

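The crop shows the lid held level by its knob at crop (310,370), square to the tub row behind it. Next I'll correct by about 2.4 mm and lower it onto the mouth.

```bash
python3 -m creep '[{"translation":[-0.001,0.0025,-0.04],"delta_rot":[0,0,0],"grip":1},{"translation":[-0.001,0.0025,-0.07],"delta_rot":[0,0,0],"grip":1},{"translation":[-0.001,0.0025,-0.09],"delta_rot":[0,0,0],"grip":1},{"translation":[-0.001,0.0025,-0.098],"delta_rot":[0,0,0],"grip":1},{"translation":[-0.001,0.0025,-0.098],"delta_rot":[0,0,0],"grip":1},{"translation":[-0.001,0.0025,-0.098],"delta_rot":[0,0,0],"grip":1}]'; python3 -m creep '[{"translation":[0,0,-0.003],"delta_rot":[0,0,0],"grip":1},{"translation":[0,0,-0.006],"delta_rot":[0,0,0],"grip":1},{"translation":[0,0,-0.008],"delta_rot":[0,0,0],"grip":1},{"translation":[0,0,-0.008],"delta_rot":[0,0,0],"grip":1}]'
```

```text
clock: 4.65
eef_pos: [0.551, 0.0008, 0.0971]
orientation: [0.0, 0.776, 0.631, 0.001]
contact_force: [-0.1, -0.3, -0.5]
grip_width: 0.215
gripper_force: 61.0
clock: 5.05
eef_pos: [0.5503, 0.0013, 0.0886]
orientation: [0.001, 0.775, 0.631, 0.0]
contact_force: [0.1, -0.2, -0.4]
grip_width: 0.213
gripper_force: 61.1
```

```bash
python3 -m creep '[{"translation":[0,0,-0.001],"delta_rot":[0,0,0],"grip":1},{"translation":[0,0,-0.002],"delta_rot":[0,0,0],"grip":1},{"translation":[0,0,-0.003],"delta_rot":[0,0,0],"grip":1},{"translation":[0,0,-0.003],"delta_rot":[0,0,0],"grip":1}]'; python3 lid.py - 0.059
```

```text
clock: 5.45
eef_pos: [0.5506, 0.0016, 0.0862]
orientation: [0.0, 0.775, 0.631, 0.001]
contact_force: [-1.3, -1.3, 4.3]
grip_width: 0.217
gripper_force: 61.8
tcp [0.5506 0.0016 0.0862] psi 11.7
plate [326. 264.] 0.0798 [552.    9.1] [array([78. , 82.3]), np.float64(78.2)]
plate [326. 381.] 0.0799 [542.1 -38.4] [array([29.1, 24.8]), np.float64(79.3)]
knob [326. 335.] 0.1035 [550.5   1.3] [array([20.7, 18.3]), np.float64(78.2)]
knob [363. 313.] 0.1007 [566.    8.6] [array([1.3, 4.9]), np.float64(77.9)]
```

The plate stands about 9.6 mm above the rim with 4 N of contact, and a lid that doesn't fit would stop at 14 mm. So the plug is in the mouth on the noses and this lid fits. I'll press gradually.

```bash
python3 -m creep '[{"translation":[0,0,-0.002],"delta_rot":[0,0,0],"grip":1},{"translation":[0,0,-0.004],"delta_rot":[0,0,0],"grip":1},{"translation":[0,0,-0.006],"delta_rot":[0,0,0],"grip":1},{"translation":[0,0,-0.006],"delta_rot":[0,0,0],"grip":1}]'; python3 -m creep '[{"translation":[0,0,-0.002],"delta_rot":[0,0,0],"grip":1},{"translation":[0,0,-0.004],"delta_rot":[0,0,0],"grip":1},{"translation":[0,0,-0.005],"delta_rot":[0,0,0],"grip":1},{"translation":[0,0,-0.005],"delta_rot":[0,0,0],"grip":1}]'
```

```text
clock: 5.9
eef_pos: [0.5509, 0.0015, 0.08]
orientation: [0.001, 0.775, 0.631, 0.001]
contact_force: [0.5, -0.3, 3.2]
grip_width: 0.219
gripper_force: 61.5
clock: 6.3
eef_pos: [0.5503, 0.0016, 0.0766]
orientation: [0.0, 0.775, 0.631, 0.001]
contact_force: [-4.4, -0.6, 17.8]
grip_width: 0.216
gripper_force: 63.4
```

```bash
python3 -m creep '[{"translation":[0,0,-0.001],"delta_rot":[0,0,0],"grip":1},{"translation":[0,0,-0.001],"delta_rot":[0,0,0],"grip":1}]'; python3 -m creep '[{"translation":[0,0,0.004],"delta_rot":[0,0,0],"grip":1},{"translation":[0,0,0.004],"delta_rot":[0,0,0],"grip":0.5},{"translation":[0,0,0.004],"delta_rot":[0,0,0],"grip":0.5},{"translation":[0,0,0.004],"delta_rot":[0,0,0],"grip":0.5},{"translation":[0,0,0.004],"delta_rot":[0,0,0],"grip":0.5},{"translation":[0,0,0.004],"delta_rot":[0,0,0],"grip":0.5},{"translation":[0,0,0.03],"delta_rot":[0,0,0],"grip":0.5},{"translation":[0,0,0.08],"delta_rot":[0,0,0],"grip":0.5},{"translation":[0,0,0.13],"delta_rot":[0,0,0],"grip":0.5},{"translation":[0,0,0.16],"delta_rot":[0,0,0],"grip":0.5},{"translation":[0,0,0.16],"delta_rot":[0,0,0],"grip":0.5}]'
python3 - <<'E'
from h import *
snap('scene','s_end.png')
c=snap('wrist','w_end.png'); X=cloud(c); f=c['frame'].astype(int); white=(f.min(2)>60)&(f.max(2)-f.min(2)<40)
for lo,hi in((.066,.078),(.087,.103)):
    m=(white&(X[...,2]>lo)&(X[...,2]<hi)).astype(np.uint8)
    k,l,st,ce=cv2.connectedComponentsWithStats(m)
    for i in range(1,k):
        if st[i,4]>150:
            P=X[l==i]; A=np.c_[P[:,:2]-P[:,:2].mean(0),np.ones(len(P))]
            g=np.linalg.lstsq(A,P[:,2],rcond=None)[0]
            print(lo,np.round(ce[i]),st[i,4],np.round(np.median(P,0),4),'tilt deg',np.round(np.degrees(g[:2]),2))
E
```

```text
clock: 6.5
eef_pos: [0.5504, 0.0016, 0.0766]
orientation: [0.001, 0.775, 0.631, 0.001]
contact_force: [-6.8, -0.5, 25.7]
grip_width: 0.214
gripper_force: 64.2
clock: 7.6
eef_pos: [0.5533, 0.0015, 0.2386]
orientation: [0.003, 0.775, 0.631, 0.004]
contact_force: [-0.4, 0.8, -0.1]
grip_width: 0.502
gripper_force: 0.0
0.066 [633. 138.] 2204 [0.8052 0.0158 0.07  ] tilt deg [12.58  0.  ]
0.066 [324.  89.] 13539 [0.5705 0.0981 0.0703] tilt deg [0.02 0.01]
0.066 [323. 212.] 10296 [0.5509 0.007  0.0703] tilt deg [-0.03 -0.01]
0.066 [324. 316.] 7678 [ 0.5324 -0.0853  0.0702] tilt deg [0.02 0.12]
0.087 [324.  91.] 855 [0.5705 0.0944 0.0942] tilt deg [0.96 1.29]
0.087 [323. 223.] 677 [0.5499 0.0023 0.0941] tilt deg [-0.85 -5.4 ]
0.087 [324. 332.] 527 [ 0.5314 -0.0907  0.0938] tilt deg [-1.54 -7.45]
```

View pics/w_end.png

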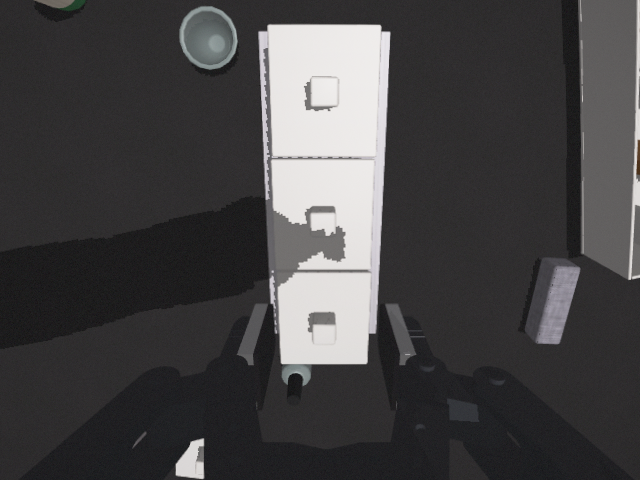

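View pics/s_end.png

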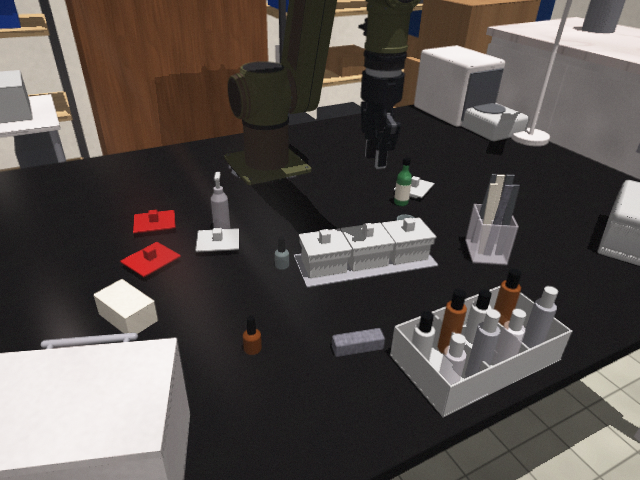

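The wrist view shows the third lid at (323,212) flush with its neighbours: same plate height of 70.3 mm, tilt under 0.05°, knob top equal. In the scene view all the bottles, the buffer block and the other lids are still in place.

```bash
python3 -c "from bench import *; print(job_done())"
```

```text
the job is handed in; nothing more can be done
None
```

The open middle tub is shut: the first lid I tried fitted, and it is pressed fully home, level and at the same height as the two tubs already shut, with nothing else disturbed.

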